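Take the push-and-turn safety cap off the solvent can

TASK

Open the blue solvent can: push its red child-resistant cap down against the spring, keep it down while you turn it to the left as far as it goes, lift it off, and leave it lying right way up in the small steel dish. Feel for the spring and the stop rather than forcing them, and do not disturb the other things on the bench.

Things in the scene. Friction and masses are not known exactly. Their poses are not given: they have to be found in the camera images.
- can: Blue rectangular solvent can, 72 (x) x 112 (y) mm, its top at z = 100 mm, in a plywood cradle 112 x 152 mm that is screwed to the bench (it cannot move). Origin: under the middle of the can at bench height, z up; the neck stands upright on this axis.
- neck_top (a point): Middle of the top of the can's steel neck, 124 mm above the bench. Under its interrupted flange, 42 mm in diameter, the cap's lugs hook. A sprung, damped brass plunger in the middle pushes the cap up; let go, its top stands 9 mm above this point. A cap lifted off must rise about 20 mm to be clear.
- cap: Red cap, 60 g: round ribbed skirt 59 mm in diameter and 18 mm high, on it a hexagonal grip crown 36 mm across flats (42 over corners), 24 mm high (42 mm in all). Origin: centre of its underside, z up, x square to two of the crown's flats. Starts locked on the neck, origin 116 mm above the bench. It may be regrasped during the turn: let go, it springs up, stays on and must be pressed again.
- cap_shoulder (a point): On the cap's axis at the height of the flat shoulder round the crown (9 mm wide, 18 mm above the underside), where fingertips can push. To unlock, press the cap about 4 mm down against the spring (8 N at first, 12 N at 4 mm, 15 N and solid at 7 mm) and hold it down while turning anticlockwise seen from above; two catches bar the way if it is let up.
- cap_crown (a point): On the cap's axis, half-way up the crown, 30 mm above the underside. Turn from start to solid end stop: 90 to 155 degrees (1.57 to 2.7 rad), unseen. Free to lift straight off only in the last 18 degrees; ease back 5 to 10 degrees from the stop, then lift. Running free it resists with under 0.1 N m; at the stop 0.2 N m is plenty, 0.6 N m is too much.
- dish: Small round steel dish, loose, 300 g, outer diameter 120 mm at the rim, 12 mm high; flat inside floor 3 mm above its underside, about 100 mm across. Origin: centre of its underside, z up.
- solder_reel: Blue reel of solder wire, 49 mm in diameter, 30 mm high, a bystander. Origin: centre of its underside.
- flux_jar: Small cream jar with a green lid, 44 mm in diameter, 34 mm high, a bystander. Origin: centre of its underside.
- video_box: Small black upright box, 56 x 30 x 96 mm, a bystander. Origin: centre of its underside.
Mind the look-alikes: they are no part of the job. There is more than one size of the cap; the job needs the smaller.

How it is judged:
By the outcome, as a careful person would: the job done as asked, in the order asked, and still so for the second after the job is handed in, with the robot touching nothing.
It also fails if it takes over 72 s, if anything falls off the work surface, if the arm or the gripper's body presses on something with over 40 N, if the wrist force passes 120 N, or if a joint passes its speed limit or range.

ROBOT

A 7-joint arm with a two-finger parallel gripper is mounted at the origin on a cart in front of the work surface, level with it; the furniture and walls round the work are solid. World frame = base frame: x ahead of the robot, y to its left, z up, the work surface at z = 0. Lengths are in m, angles in rad, forces in N, time in s.
With the tool pointing down it reaches from about 0.425 to 0.925 m from the base axis. Payload 6.8 kg.
Tool frame: the origin (TCP) lies at the very end of the fingers, on their centre line; the grasp point (between the pads) lies 19 mm behind it; z points along the fingers, y is the line along which they close (so a half turn about z gives the same grasp; the last joint's range is limited). The gripper opens to 85 mm and grips with 20 to 120 N. Pads are 22 mm wide; open, the fingers measure 114 mm over their backs; the gripper's body (76 mm by 85 mm) begins 54 mm behind the grasp point. The pads swing forward as they close: fully open they stand 13 mm farther back than shut.
Start: joints at [-1.457, 0.477, 0.022, 1.555, -0.011, 1.109, -0.083], TCP at [0.148, 0.658, 0.231] pointing down, gripper open.
Joint ranges: [-2.96, 2.96], [-0.34, 2.1], [-1.41, 1.46], [0.24, 2.44], [-1.37, 4.51], [0.17, 1.92], [-2.96, 2.96]. Speed limits (rad/s): [2.39, 2.39, 3.14, 3.14, 3.14, 3.14, 3.14].

INTERFACE

Orientations are given as [roll, pitch, yaw] about the fixed x, y, z axes, in that order (R = Rz(yaw) Ry(pitch) Rx(roll)).
In Python, from rig import arm gives the robot as it stands.
- The arm moves only by the tool step_arm, never from a script. Its argument "increments" is a list of rows, each a list of 3 entries, a list of its own where there are three numbers: the gripper's target within -1 to 1 (shut at 1, half-way at 0, fully open at -1), then the shift along the tool's x, y, z scaled (see below), then the turn, a rotation vector about the tool's x, y, z scaled (see below). In form: [[jaw, [dx, dy, dz], [rx, ry, rz]], ...]. A call has 1 to 12 rows; each row shifts and turns the commanded pose from where the row before left it, along the tool's axes as they then stand; what a row does not reach is not made up. The controller multiplies each number of a shift by 0.1 m and each number of a turn by 30 degrees. A row lasts 1/12 s, in which the tool goes at most 41.7 mm and 7.16 degrees, less where a joint would pass 70% of its speed; a pose out of reach is approached as far as the arm can. A call with a number of a shift or a turn outside -1 to 1 is refused whole. A call with a gripper value outside its range is refused whole. The fingers move at their own pace and stop on an object; the grip force is fixed at half the most. Time passes only in rows, so rows that do not move let the fingers close. It gives the time, the measured TCP pose, the force, the opening and the grip force at its end, in the units of the state.
- arm.observe(): the state, without advancing time (a new reading comes with each control period).
- arm.camera(name): name is "side" or "top"; returns a dict with "frame" (420x560x3 uint8, red, green, blue), "depth" (420x560 float32, m along the optical axis (not along the pixel's ray), 0 where there is no reading), "fx", "fy", "cx", "cy" (pixels), "R" (3x3) and "t" (3): a world point X has camera coordinates R X + t. Camera axes: x right, y down, z forward; pixel columns grow to the right and rows downward; lengths in m; the calibration is good to about 2 mm. A picture is of the moment at which its call begins.
- arm.sign_off(): hands the job in; it is judged then, once.
Trained networks look in the newest picture that a camera, given by its name, has taken for a name from the list of things; names that differ only in an ending like _2 or _b are one class to them, and where a whole thing is asked for, a point or a joint stands for the part that bears it (a point fixed in the world has none). Each returns a list of dicts, best first, with "conf" (0 to 1); they miss things now and then, are a little off and sometimes report something else, mostly with a low value. They report only what shows in the picture. A call takes as long as a camera call. They do not tell look-alikes from the thing itself.
- arm.boxes_of(camera, thing): "position" ([x, y, z] in m, in the coordinates of the camera as it stood for that picture, good to about 4 mm: the middle of the surface that is visible of it).
- arm.trace(camera, thing): "region" (420x560 bool, what is visible of it).
- arm.place_of(camera, thing): "position" ([x, y, z] in m, in the coordinates of the camera as it stood for that picture, good to about 4 mm: a listed point, or the origin of a listed thing).
The state is a dict: "time_s": time; "q": joint angles; "joint_vel": joint speeds; "joint_efforts": joint torques, N m; "tcp_pos": TCP position; "tool_rot": TCP orientation; "force": force on the tool from outside, world axes, zero at the start; "wrist_torque": the same for the moment, N m; "grip_width": finger opening in m; "grip_force": force on a finger pad.
Only numpy, scipy, OpenCV 4.12 (cv2) and the standard library are available. Lean on these libraries where they do the work, as an engineer would, in place of code of your own. Each camera call takes 0.05 s, during which the arm holds its last target. There are 200 camera calls.

## Working session

There is one attempt and no reset: what is moved stays moved. The work goes in short steps, Python scripts to look and compute and a tool call to move; the robot and the scene stay as the last step left them, time stands still between calls to the robot, and variables do not carry over. Pictures are saved under pics/ and viewed, at most 10 in all, crops included, and the job is handed in when it is done.

Besides the shell and the picture viewer there is one more tool, called after "Call:" in YAML: its name, and indented under it one key for each argument. step_arm: Moves the arm, as the interface text tells. Its arguments: {"type":"object","properties":{"increments":{"type":"array"}},"required":["increments"]}

```bash
mkdir -p pics
cat > h.py <<'E'
from rig import arm
import numpy as np, cv2
def W(c,p): return c["R"].T@(np.array(p)-c["t"])
def save(c,n): cv2.imwrite(f"pics/{n}.png",c["frame"][:,:,::-1])
E
python3 - <<'E'
from h import *
np.set_printoptions(precision=3,suppress=True)
s=arm.observe(); print(s)
cs=[]
for n in("top","side"):
    c=arm.camera(n);cs.append(c["frame"])
    print(n,"cam at",-c["R"].T@c["t"])
    for t in("can","neck_top","cap","cap_shoulder","cap_crown","dish","solder_reel","flux_jar","video_box"):
        for d in arm.place_of(n,t)[:3]:
            p=np.array(d["position"]);print(t,round(d["conf"],2),W(c,p),(p[:2]/p[2]*[c["fx"],c["fy"]]+[c["cx"],c["cy"]]).round())
cv2.imwrite("pics/top1.png",cs[0][:,:,::-1]);cv2.imwrite("pics/side1.png",cs[1][:,:,::-1])
E
```

```text
{'time_s': 0.0, 'q': array([-1.457,  0.478,  0.022,  1.556, -0.011,  1.109, -0.083]), 'joint_vel': array([ 0.   , -0.   , -0.001,  0.001,  0.002, -0.   ,  0.001]), 'joint_efforts': array([ -0.   , -59.644,   1.608, -28.12 ,   0.012,   0.009,  -0.   ]), 'tcp_pos': array([0.148, 0.658, 0.23 ]), 'tool_rot': array([-3.14,  0.  ,  2.92]), 'force': array([ 0.331, -0.974,  0.502]), 'wrist_torque': array([-0.025, -0.047, -0.017]), 'grip_force': 0.0, 'grip_width': 0.08565800465243453}
top cam at [ 0.458 -0.035  1.115]
can 0.68 [ 0.518 -0.181  0.   ] [326. 261.]
neck_top 0.62 [ 0.534  0.067 -0.001] [239. 256.]
neck_top 0.58 [ 0.514 -0.184  0.124] [334. 261.]
cap 0.89 [ 0.517 -0.184  0.116] [333. 259.]
cap 0.84 [ 0.679 -0.453  0.004] [418. 205.]
cap_shoulder 0.96 [ 0.519 -0.182  0.135] [333. 258.]
cap_shoulder 0.67 [ 0.677 -0.451  0.031] [421. 204.]
cap_shoulder 0.65 [ 0.517 -0.184  0.124] [333. 259.]
cap_crown 0.86 [ 0.514 -0.185  0.146] [335. 260.]
cap_crown 0.66 [ 0.68  -0.455  0.044] [424. 202.]
dish 0.75 [0.533 0.065 0.   ] [239. 257.]
dish 0.68 [ 0.517 -0.183  0.119] [333. 259.]
flux_jar 0.78 [ 0.776  0.169 -0.   ] [205. 174.]
flux_jar 0.32 [ 0.518 -0.182  0.135] [333. 258.]
video_box 0.97 [0.596 0.398 0.001] [122. 235.]
video_box 0.72 [0.778 0.165 0.003] [206. 173.]
side cam at [0.403 1.059 0.807]
can 0.79 [ 0.516 -0.187  0.003] [323. 215.]
neck_top 0.76 [ 0.521 -0.187  0.121] [323. 182.]
cap 0.87 [ 0.514 -0.187  0.118] [325. 183.]
cap 0.56 [ 0.679 -0.453  0.001] [287. 172.]
cap_shoulder 0.94 [ 0.673 -0.453  0.024] [289. 166.]
cap_shoulder 0.85 [ 0.511 -0.18   0.136] [326. 179.]
cap_crown 0.86 [ 0.518 -0.184  0.148] [324. 174.]
cap_crown 0.75 [ 0.681 -0.453  0.048] [286. 160.]
dish 0.58 [0.533 0.068 0.002] [306. 266.]
solder_reel 0.6 [ 0.718 -0.088  0.001] [253. 227.]
flux_jar 0.63 [ 0.775  0.167 -0.001] [208. 279.]
video_box 0.79 [ 0.596  0.396 -0.002] [254. 360.]
```

View pics/top1.png

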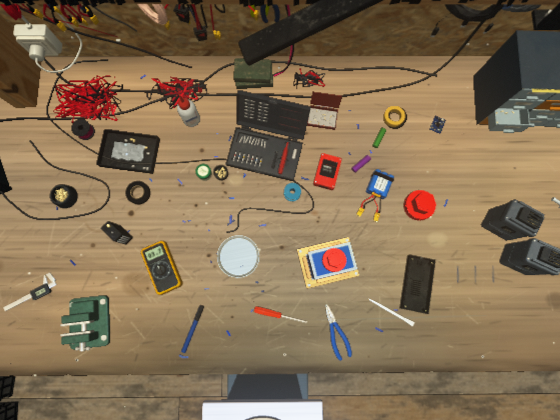

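View pics/side1.png

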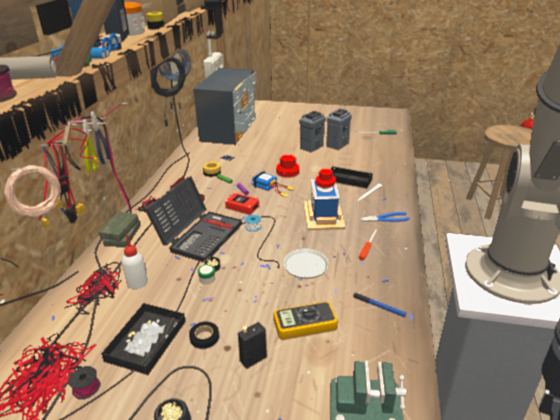

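The top view shows the can with the small red cap at px (334,260), the larger loose look-alike cap at (421,205) and the dish at (239,257). The side view agrees. The networks place the cap at about (0.516, -0.184) and the dish at (0.533, 0.066). Next I need the cap centre and the direction of the hex flats.

Run:
```python
from h import *
np.set_printoptions(precision=4,suppress=True)
tiles=[]
for n in("top","side"):
    c=arm.camera(n);print(n,c["fx"])
    v,u=np.mgrid[0:420,0:560];d=c["depth"]
    P=np.stack([(u-c["cx"])/c["fx"]*d,(v-c["cy"])/c["fy"]*d,d],-1)
    X=(P-c["t"])@c["R"]
    for nm,c0 in(("cap",(.516,-.184)),("dish",(.533,.066))):
        r=np.hypot(X[...,0]-c0[0],X[...,1]-c0[1])
        if nm=="cap":
            m=(r<.04)&(X[...,2]>.150)&(X[...,2]<.17)
            q=X[m];print("crown",m.sum(),q.mean(0),np.median(q[:,2]))
            mm=(r<.045)&(X[...,2]>.122);q=X[mm];e=cv2.minEnclosingCircle(q[:,:2].astype(np.float32));print("capcircle",mm.sum(),e)
            qq=X[m][:,:2].astype(np.float32);qq=qq-qq.mean(0)
            # support width vs angle
            if n=="top":
                for a in range(0,60,5):
                    w=[np.ptp(qq@[np.cos(np.radians(a+k)),np.sin(np.radians(a+k))]) for k in(0,60,120)];print(a,np.array(w)*1e3, 'm6')
                th=np.arctan2(qq[:,1],qq[:,0]);rr=np.hypot(*qq.T);z=(rr**6*np.exp(6j*th)).sum();print("corner yaw deg",np.degrees(np.angle(z))/6)
        else:
            m=(r<.075)&(X[...,2]>.001)&(X[...,2]<.02);print("dish",m.sum(),cv2.minEnclosingCircle(X[m][:,:2].astype(np.float32)))
    f=c["frame"];y,x=((260,334) if n=="top" else (180,325))
    t=cv2.resize(f[y-25:y+25,x-25:x+25],(400,400),interpolation=cv2.INTER_CUBIC);tiles.append(t)
cv2.imwrite("pics/crop1.png",np.hstack(tiles)[:,:,::-1])
```

```text
top 391.1482200423831
crown 195 [ 0.5159 -0.183   0.1592] 0.15934935135282555
capcircle 453 ((0.5163381099700928, -0.1835239827632904), 0.03039964661002159)
0 [38.8024 38.8127 39.5979] m6
5 [39.2325 39.3226 40.1273] m6
10 [39.5989 39.6431 40.3512] m6
15 [39.6639 39.8106 40.2681] m6
20 [39.4271 39.6751 39.8785] m6
25 [38.8902 39.2376 39.1854] m6
30 [38.0573 38.5015 38.1941] m6
35 [36.9348 37.5386 37.143 ] m6
40 [35.9176 36.4279 36.0435] m6
45 [35.9146 36.607  36.4692] m6
50 [37.0624 37.6414 37.5346] m6
55 [38.0075 38.7672 38.3143] m6
corner yaw deg 10.666044
dish 1649 ((0.5331405401229858, 0.06597641110420227), 0.07501216232776642)
side 474.72655614094435
crown 92 [ 0.5146 -0.1788  0.1572] 0.1576521777392728
capcircle 293 ((0.5167649984359741, -0.1809302717447281), 0.03207860887050629)
dish 1116 ((0.5324934720993042, 0.0665166974067688), 0.0744754895567894)
```

View pics/crop1.png

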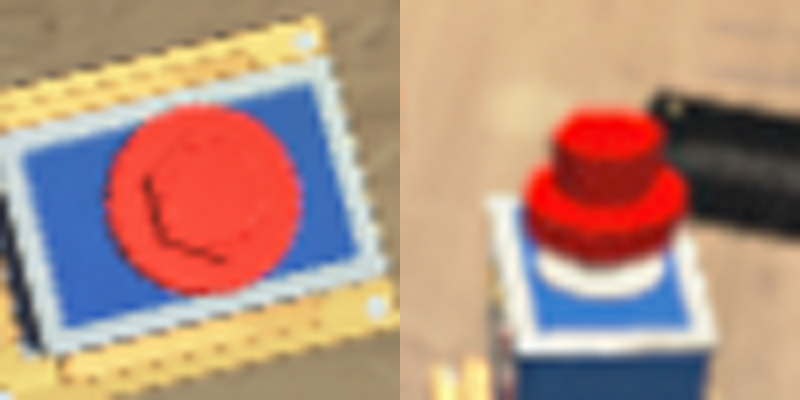

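The crop shows the crown's hexagon with corners at about 11° mod 60, so its flat normals lie at about 41.5° mod 60. The cap centre is about (0.516, -0.183), and the crown top reads 0.159 (158 expected). I'll grasp with tool yaw 11.5°, which leaves room for the turn.

```bash
cat >> h.py <<'E'
from scipy.spatial.transform import Rotation as Ro
import json
def rows(p0,R0,p1,yaw1,n,jaw):
    """plan n rows from pose to (p1,yaw1 deg, tool down)"""
    R=R0;p=np.array(p0,float);out=[];R1=Ro.from_euler('xyz',[180,0,yaw1],degrees=True)
    for k in range(n):
        m=n-k
        s=np.round(R.inv().apply((np.array(p1)-p)/m)/.1,3)
        r=np.round((R.inv()*R1).as_rotvec(degrees=True)/m/30,3)
        p=p+R.apply(s*.1);R=R*Ro.from_rotvec(r*30,degrees=True)
        out.append([jaw,s.tolist(),r.tolist()])
    return out,p,R
def st():
    s=arm.observe();return s["tcp_pos"],Ro.from_euler('xyz',s["tool_rot"])
def go(wps,jaw):
    p,R=st()
    for p1,y,n in wps:
        o,p,R=rows(p,R,p1,y,n,jaw);print(json.dumps(o).replace(" ",""))
def look():
    s=arm.observe();np.set_printoptions(precision=4,suppress=True)
    for k in("time_s","q","tcp_pos","tool_rot","force","wrist_torque","grip_width","grip_force"):print(k,s[k])
E
python3 -c "
from h import *
go([((.46,.36,.26),90,12),((.516,-.183,.26),11.5,14)],-1)"
```

```text
[[-1,[-0.308,-0.186,-0.024],[0.0,-0.0,0.215]],[-1,[-0.327,-0.15,-0.024],[0.0,-0.0,0.215]],[-1,[-0.342,-0.112,-0.024],[0.0,-0.0,0.215]],[-1,[-0.352,-0.073,-0.024],[0.0,-0.0,0.215]],[-1,[-0.358,-0.033,-0.024],[0.0,-0.0,0.215]],[-1,[-0.359,0.007,-0.024],[0.0,-0.0,0.214]],[-1,[-0.356,0.048,-0.024],[0.0,-0.0,0.215]],[-1,[-0.349,0.087,-0.024],[0.0,-0.0,0.214]],[-1,[-0.337,0.126,-0.024],[0.0,-0.0,0.215]],[-1,[-0.32,0.163,-0.024],[0.0,-0.0,0.214]],[-1,[-0.3,0.198,-0.023],[-0.0,-0.0,0.215]],[-1,[-0.277,0.23,-0.024],[-0.0,-0.0,0.214]]]
[[-1,[-0.388,0.04,-0.0],[-0.0,-0.0,0.187]],[-1,[-0.382,0.078,-0.0],[-0.0,-0.0,0.187]],[-1,[-0.373,0.115,-0.0],[-0.0,-0.0,0.187]],[-1,[-0.36,0.15,-0.0],[-0.0,-0.0,0.187]],[-1,[-0.343,0.185,-0.0],[-0.0,-0.0,0.187]],[-1,[-0.324,0.218,-0.0],[-0.0,-0.0,0.187]],[-1,[-0.301,0.248,-0.0],[-0.0,-0.0,0.187]],[-1,[-0.275,0.276,-0.0],[-0.0,-0.0,0.187]],[-1,[-0.247,0.302,-0.0],[-0.0,-0.0,0.187]],[-1,[-0.216,0.324,-0.0],[-0.0,-0.0,0.187]],[-1,[-0.183,0.344,-0.0],[-0.0,-0.0,0.187]],[-1,[-0.148,0.36,-0.0],[-0.0,-0.0,0.187]],[-1,[-0.113,0.373,-0.0],[-0.0,-0.0,0.187]],[-1,[-0.075,0.383,-0.0],[-0.0,-0.0,0.186]]]
```

Call:
step_arm:
  increments:
    - [-1,[-0.31,-0.19,-0.02],[0,0,0.215]]
    - [-1,[-0.33,-0.15,-0.02],[0,0,0.215]]
    - [-1,[-0.34,-0.11,-0.02],[0,0,0.215]]
    - [-1,[-0.35,-0.07,-0.02],[0,0,0.215]]
    - [-1,[-0.36,-0.03,-0.02],[0,0,0.215]]
    - [-1,[-0.36,0.01,-0.02],[0,0,0.215]]
    - [-1,[-0.36,0.05,-0.02],[0,0,0.215]]
    - [-1,[-0.35,0.09,-0.02],[0,0,0.215]]
    - [-1,[-0.34,0.13,-0.02],[0,0,0.215]]
    - [-1,[-0.32,0.16,-0.02],[0,0,0.215]]
    - [-1,[-0.3,0.2,-0.02],[0,0,0.215]]
    - [-1,[-0.28,0.23,-0.02],[0,0,0.215]]

```text
time_s: 2.1
tcp_pos: [0.463, 0.3584, 0.2558]
tool_rot: [3.141, -0.001, 1.564]
force: [0.9, -0.6, 0.2]
grip_width: 0.0856
grip_force: 0.0
```

```bash
python3 -c "
from h import *
look()
go([((.516,-.183,.26),11.5,18)],-1)"
```

```text
time_s 2.1
q [-1.1028  0.3212  0.428   1.7718 -0.1495  1.0798 -0.6306]
tcp_pos [0.463  0.3584 0.2558]
tool_rot [ 3.1413 -0.0008  1.5636]
force [ 0.9176 -0.5514  0.1998]
wrist_torque [ 0.0663 -0.0244  0.0219]
grip_width 0.08558080596592621
grip_force 0.0
[[-1,[-0.301,0.032,-0.003],[-0.0,-0.0,0.145]],[-1,[-0.297,0.054,-0.003],[-0.0,-0.0,0.145]],[-1,[-0.292,0.077,-0.003],[-0.0,-0.0,0.145]],[-1,[-0.286,0.099,-0.002],[-0.0,-0.0,0.145]],[-1,[-0.277,0.12,-0.003],[-0.0,-0.0,0.144]],[-1,[-0.268,0.141,-0.002],[-0.0,-0.0,0.145]],[-1,[-0.256,0.16,-0.003],[-0.0,-0.0,0.144]],[-1,[-0.243,0.179,-0.002],[-0.0,-0.0,0.145]],[-1,[-0.229,0.197,-0.003],[-0.0,-0.0,0.144]],[-1,[-0.213,0.214,-0.002],[-0.0,-0.0,0.145]],[-1,[-0.197,0.229,-0.003],[-0.0,-0.0,0.144]],[-1,[-0.179,0.244,-0.002],[-0.0,-0.0,0.145]],[-1,[-0.16,0.257,-0.003],[-0.0,-0.0,0.144]],[-1,[-0.14,0.268,-0.002],[-0.0,-0.0,0.145]],[-1,[-0.119,0.277,-0.003],[-0.0,-0.0,0.144]],[-1,[-0.098,0.286,-0.002],[-0.0,-0.0,0.145]],[-1,[-0.076,0.292,-0.003],[-0.001,-0.0,0.144]],[-1,[-0.054,0.298,-0.002],[-0.0,-0.001,0.145]]]
```

Call:
step_arm:
  increments:
    - [-1,[-0.3,0.03,0],[0,0,0.145]]
    - [-1,[-0.3,0.05,0],[0,0,0.145]]
    - [-1,[-0.29,0.08,0],[0,0,0.145]]
    - [-1,[-0.29,0.1,0],[0,0,0.145]]
    - [-1,[-0.28,0.12,0],[0,0,0.145]]
    - [-1,[-0.27,0.14,0],[0,0,0.145]]
    - [-1,[-0.26,0.16,0],[0,0,0.145]]
    - [-1,[-0.24,0.18,0],[0,0,0.145]]
    - [-1,[-0.23,0.2,0],[0,0,0.145]]

```text
time_s: 2.85
tcp_pos: [0.4895, 0.0864, 0.2556]
tool_rot: [-3.141, -0.001, 0.882]
force: [1.6, -0.4, -0.9]
grip_width: 0.0854
grip_force: 0.0
```

```bash
python3 -c "
from h import *
look()
go([((.516,-.183,.26),11.5,10)],-1)"
```

```text
time_s 2.85
q [-0.8943  0.1709  0.6786  1.9778 -0.1253  1.0331 -0.8473]
tcp_pos [0.4895 0.0864 0.2556]
tool_rot [-3.1415 -0.0009  0.8821]
force [ 1.6334 -0.3924 -0.8784]
wrist_torque [ 0.0086 -0.046  -0.024 ]
grip_width 0.08543036250345835
grip_force 0.0
[[-1,[-0.191,0.192,-0.005],[-0.0,-0.0,0.13]],[-1,[-0.178,0.204,-0.005],[-0.0,-0.0,0.13]],[-1,[-0.163,0.216,-0.005],[-0.0,-0.0,0.13]],[-1,[-0.148,0.227,-0.004],[-0.0,-0.0,0.13]],[-1,[-0.133,0.236,-0.005],[-0.0,-0.0,0.13]],[-1,[-0.116,0.244,-0.004],[-0.0,-0.0,0.13]],[-1,[-0.099,0.252,-0.005],[-0.0,-0.0,0.13]],[-1,[-0.082,0.258,-0.004],[-0.0,-0.0,0.13]],[-1,[-0.064,0.263,-0.005],[-0.001,-0.001,0.131]],[-1,[-0.047,0.267,-0.004],[-0.0,-0.0,0.13]]]
```

Call:
step_arm:
  increments:
    - [-1,[-0.19,0.19,0],[0,0,0.13]]
    - [-1,[-0.18,0.2,0],[0,0,0.13]]
    - [-1,[-0.16,0.22,0],[0,0,0.13]]
    - [-1,[-0.15,0.23,0],[0,0,0.13]]
    - [-1,[-0.13,0.24,0],[0,0,0.13]]
    - [-1,[-0.12,0.24,0],[0,0,0.13]]
    - [-1,[-0.1,0.25,0],[0,0,0.13]]
    - [-1,[-0.08,0.26,0],[0,0,0.13]]
    - [-1,[-0.06,0.26,0],[0,0,0.13]]
    - [-1,[-0.05,0.27,0],[0,0,0.13]]
    - [-1,[0,0,0],[0,0,0]]

```text
time_s: 3.77
tcp_pos: [0.5165, -0.1875, 0.256]
tool_rot: [3.138, -0.001, 0.195]
force: [-0.4, -1.7, -0.6]
grip_width: 0.0855
grip_force: 0.0
```

```bash
python3 -c "
from h import *
look()
go([((.516,-.183,.18),11.5,3),((.516,-.183,.139),11.5,3)],-1)"
```

```text
time_s 3.7667
q [-0.4837  0.3326  0.9059  1.874  -0.2936  1.0735 -0.8386]
tcp_pos [ 0.5165 -0.1875  0.256 ]
tool_rot [ 3.1379 -0.0006  0.1949]
force [-0.4347 -1.6534 -0.5823]
wrist_torque [-0.0041  0.0466  0.051 ]
grip_width 0.08548613206599873
grip_force 0.0
[[-1,[0.001,-0.016,0.253],[0.002,-0.0,-0.004]],[-1,[0.001,-0.016,0.254],[0.002,-0.001,-0.004]],[-1,[0.002,-0.015,0.253],[0.003,-0.0,-0.003]]]
[[-1,[-0.0,0.0,0.137],[-0.0,-0.0,-0.0]],[-1,[-0.0,0.0,0.137],[-0.0,-0.0,-0.0]],[-1,[-0.0,0.0,0.136],[-0.0,-0.0,-0.0]]]
```

Call:
step_arm:
  increments:
    - [-1,[0,-0.045,0.2],[0.007,0,-0.011]]
    - [-1,[0,0,0.25],[0,0,0]]
    - [-1,[0,0,0.25],[0,0,0]]
    - [-1,[0,0,0.25],[0,0,0]]
    - [-1,[0,0,0.15],[0,0,0]]
    - [-1,[0,0,0.06],[0,0,0]]
    - [-1,[0,0,0],[0,0,0]]
    - [-1,[0,0,0],[0,0,0]]

```text
time_s: 4.43
tcp_pos: [0.5164, -0.177, 0.1399]
tool_rot: [-3.138, -0.001, 0.211]
force: [-0.5, -0.5, -0.6]
grip_width: 0.0854
grip_force: 0.0
```

```bash
python3 -c "
from h import *
look()
c=arm.camera('side');f=c['frame'][90:250,220:430]
cv2.imwrite('pics/s2.png',cv2.resize(f,None,fx=3.5,fy=3.5,interpolation=2)[:,:,::-1])"
```

```text
time_s 4.4333
q [-0.3826  0.4795  0.7845  1.9886 -0.4513  0.8544 -0.709 ]
tcp_pos [ 0.5164 -0.177   0.1399]
tool_rot [-3.1382 -0.0005  0.2109]
force [-0.4743 -0.5177 -0.5827]
wrist_torque [-0.0277  0.0117 -0.0572]
grip_width 0.08538892943010128
grip_force 0.0
```

View pics/s2.png

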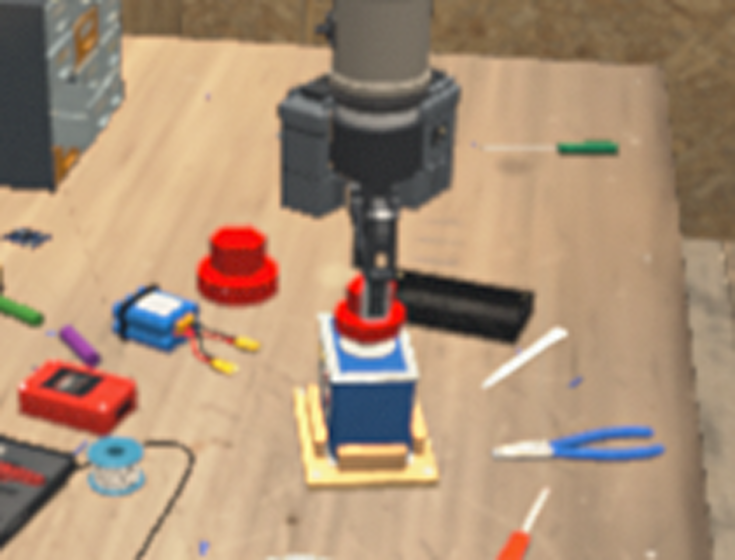

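The picture shows the gripper straddling the cap at about (375,300) in the crop, clear of everything else. I'll take out the small y and roll overshoot, then close.

Call:
step_arm:
  increments:
    - [-1,[-0.01,0.06,0],[-0.007,0,0.01]]
    - [-1,[0,0,0],[0,0,0]]
    - [-1,[0,0,0],[0,0,0]]

```text
time_s: 4.73
tcp_pos: [0.5168, -0.1836, 0.1401]
tool_rot: [3.141, -0.001, 0.205]
force: [0.3, -0.1, -1.0]
grip_width: 0.0856
grip_force: 0.0
```

```bash
python3 -c "
from h import *
look()"
```

```text
time_s 4.7333
q [-0.3737  0.4828  0.7871  1.9849 -0.4519  0.8533 -0.7047]
tcp_pos [ 0.5168 -0.1836  0.1401]
tool_rot [ 3.141  -0.0014  0.2048]
force [ 0.3126 -0.1426 -1.0197]
wrist_torque [ 0.0271  0.005  -0.0018]
grip_width 0.08564777918392293
grip_force 0.0
```

Call:
step_arm:
  increments:
    - [0.1,[0,0,0],[0,0,0]]
    - [0.1,[0,0,0],[0,0,0]]
    - [0.1,[0,0,0],[0,0,0]]
    - [0.1,[0,0,0],[0,0,0]]
    - [1,[0,0,0],[0,0,0]]
    - [1,[0,0,0],[0,0,0]]
    - [1,[0,0,0],[0,0,0]]
    - [1,[0,0,0],[0,0,0]]
    - [1,[0,0,0],[0,0,0]]

```text
time_s: 5.48
tcp_pos: [0.5164, -0.183, 0.1396]
tool_rot: [-3.141, -0.0, 0.205]
force: [-1.4, 0.7, 6.0]
grip_width: 0.0342
grip_force: 62.1
```

```bash
python3 -c "
from h import *
look()"
```

```text
time_s 5.4833
q [-0.3738  0.4834  0.7864  1.9854 -0.4521  0.8537 -0.7046]
tcp_pos [ 0.5164 -0.183   0.1396]
tool_rot [-3.1414 -0.0003  0.2054]
force [-1.4445  0.6691  6.0335]
wrist_torque [0.1676 0.3185 0.0171]
grip_width 0.03422098467755435
grip_force 62.06266519613564
```

Call:
step_arm:
  increments:
    - [1,[0,0,0.02],[0,0,0]]
    - [1,[0,0,0.02],[0,0,0]]
    - [1,[0,0,0],[0,0,0]]

```text
time_s: 5.73
tcp_pos: [0.5165, -0.183, 0.1358]
tool_rot: [-3.141, -0.0, 0.205]
force: [-2.7, 1.3, 11.2]
grip_width: 0.0348
grip_force: 62.8
```

Call:
step_arm:
  increments:
    - [1,[0,0,0.01],[0,0,0]]
    - [1,[0,0,0.005],[0,0,0]]
    - [1,[0,0,0],[0,0,0]]

```text
time_s: 5.98
tcp_pos: [0.5165, -0.183, 0.1346]
tool_rot: [-3.141, -0.001, 0.205]
force: [-3.8, 2.6, 13.1]
grip_width: 0.0345
grip_force: 62.9
```

```bash
python3 -c "
from h import *
look()"
```

```text
time_s 5.9833
q [-0.3677  0.4904  0.7798  1.9887 -0.4601  0.8448 -0.6982]
tcp_pos [ 0.5165 -0.183   0.1346]
tool_rot [-3.1408 -0.0005  0.2053]
force [-3.7874  2.6241 13.1398]
wrist_torque [ 0.4237  0.8262 -0.007 ]
grip_width 0.034538696302660495
grip_force 62.85512702073902
```

Call:
step_arm:
  increments:
    - [1,[0,0,0],[0,0,-0.05]]
    - [1,[0,0,0],[0,0,-0.05]]
    - [1,[0,0,0],[0,0,-0.05]]
    - [1,[0,0,0],[0,0,-0.05]]
    - [1,[0,0,0],[0,0,0]]

```text
time_s: 6.4
tcp_pos: [0.517, -0.1833, 0.1349]
tool_rot: [3.141, -0.002, 0.311]
force: [-2.7, 0.6, 12.1]
grip_width: 0.0343
grip_force: 62.9
```

```bash
python3 -c "
from h import *
look()"
```

```text
time_s 6.4
q [-0.3483  0.4807  0.7515  1.9871 -0.4396  0.8388 -0.612 ]
tcp_pos [ 0.517  -0.1833  0.1349]
tool_rot [ 3.1415 -0.0017  0.3112]
force [-2.743   0.5759 12.0511]
wrist_torque [ 0.3178  0.6418 -0.003 ]
grip_width 0.03428378007929072
grip_force 62.89590472821146
```

Call:
step_arm:
  increments:
    - [1,[0,0,0.003],[0,0,-0.1]]
    - [1,[0,0,0],[0,0,-0.1]]
    - [1,[0,0,0],[0,0,-0.1]]
    - [1,[0,0,0],[0,0,-0.1]]
    - [1,[0,0,0],[0,0,-0.1]]
    - [1,[0,0,0],[0,0,-0.1]]
    - [1,[0,0,0],[0,0,0]]

```text
time_s: 6.98
tcp_pos: [0.5178, -0.1835, 0.135]
tool_rot: [3.139, -0.003, 0.627]
force: [-0.8, 0.6, 12.2]
grip_width: 0.0345
grip_force: 62.9
```

```bash
python3 -c "
from h import *
look()"
```

```text
time_s 6.9833
q [-0.2892  0.4565  0.6669  1.9832 -0.3819  0.8242 -0.3526]
tcp_pos [ 0.5178 -0.1835  0.135 ]
tool_rot [ 3.1395 -0.0026  0.6268]
force [-0.848   0.5986 12.2114]
wrist_torque [ 0.2099  0.3027 -0.0145]
grip_width 0.03446729371305367
grip_force 62.928998032584786
```

Call:
step_arm:
  increments:
    - [1,[0,0,0.004],[0,0,-0.1]]
    - [1,[0,0,0],[0,0,-0.1]]
    - [1,[0,0,0],[0,0,-0.1]]
    - [1,[0,0,0],[0,0,-0.1]]
    - [1,[0,0,0],[0,0,-0.1]]
    - [1,[0,0,0],[0,0,-0.1]]
    - [1,[0,0,0],[0,0,-0.1]]
    - [1,[0,0,0],[0,0,-0.1]]
    - [1,[0,0,0],[0,0,-0.1]]
    - [1,[0,0,0],[0,0,-0.1]]
    - [1,[0,0,0],[0,0,0]]

```text
time_s: 7.9
tcp_pos: [0.5182, -0.1835, 0.1348]
tool_rot: [3.138, -0.001, 1.151]
force: [0.1, 0.7, 12.7]
grip_width: 0.0349
grip_force: 63.0
```

```bash
python3 -c "
from h import *
look()"
```

```text
time_s 7.9
q [-0.1891  0.4267  0.5298  1.9772 -0.2947  0.8084  0.0863]
tcp_pos [ 0.5182 -0.1835  0.1348]
tool_rot [ 3.1376 -0.0014  1.1505]
force [ 0.1472  0.6656 12.7291]
wrist_torque [ 0.2071  0.1863 -0.0527]
grip_width 0.03487734236027465
grip_force 62.95280393678695
```

Call:
step_arm:
  increments:
    - [1,[0,0,0],[0,0,-0.1]]
    - [1,[0,0,0],[0,0,-0.1]]
    - [1,[0,0,0],[0,0,-0.1]]
    - [1,[0,0,0],[0,0,-0.1]]
    - [1,[0,0,0],[0,0,-0.1]]
    - [1,[0,0,0],[0,0,-0.1]]
    - [1,[0,0,0],[0,0,-0.1]]
    - [1,[0,0,0],[0,0,-0.1]]
    - [1,[0,0,0],[0,0,-0.1]]
    - [1,[0,0,0],[0,0,-0.1]]
    - [1,[0,0,0],[0,0,0]]

```text
time_s: 8.82
tcp_pos: [0.5183, -0.1834, 0.1349]
tool_rot: [3.137, 0.001, 1.674]
force: [-0.5, 1.2, 12.3]
grip_width: 0.0347
grip_force: 62.9
```

```bash
python3 -c "
from h import *
look()"
```

```text
time_s 8.8167
q [-0.089   0.4065  0.3982  1.9709 -0.2164  0.8005  0.5342]
tcp_pos [ 0.5183 -0.1834  0.1349]
tool_rot [3.1374 0.0008 1.6741]
force [-0.5366  1.2204 12.3059]
wrist_torque [0.1919 0.1336 0.0065]
grip_width 0.03470950142169486
grip_force 62.94827305711806
```

Call:
step_arm:
  increments:
    - [1,[0,0,0],[0,0,-0.06]]
    - [1,[0,0,0],[0,0,-0.06]]
    - [1,[0,0,0],[0,0,0]]

```text
time_s: 9.07
tcp_pos: [0.5183, -0.1834, 0.1348]
tool_rot: [3.137, 0.001, 1.736]
force: [-0.8, 1.2, 12.5]
grip_width: 0.0345
grip_force: 62.9
```

```bash
cat > t.py <<'E'
from h import *
s=arm.observe();print(round(s["time_s"],2),"turned",round(np.degrees(s["tool_rot"][2]%6.2832)-11.8,2),"pos",s["tcp_pos"].round(4),"F",s["force"].round(1),"T",s["wrist_torque"].round(3),"q7",s["q"][6].round(2))
E
python3 t.py
```

```text
9.07 turned 87.66 pos [ 0.5183 -0.1834  0.1348] F [-0.8  1.2 12.5] T [ 0.233  0.156 -0.07 ] q7 0.59
```

Call:
step_arm:
  increments:
    - [1,[0,0,0],[0,0,-0.06]]
    - [1,[0,0,0],[0,0,-0.06]]
    - [1,[0,0,0],[0,0,0]]

```text
time_s: 9.32
tcp_pos: [0.5183, -0.1833, 0.1348]
tool_rot: [3.138, 0.001, 1.799]
force: [-0.5, 0.3, 12.1]
grip_width: 0.0343
grip_force: 62.9
```

```bash
python3 t.py
```

```text
9.32 turned 91.26 pos [ 0.5183 -0.1833  0.1348] F [-0.5  0.3 12.1] T [ 0.208  0.188 -0.048] q7 0.64
```

Call:
step_arm:
  increments:
    - [1,[0,0,0],[0,0,-0.06]]
    - [1,[0,0,0],[0,0,-0.06]]
    - [1,[0,0,0],[0,0,0]]

```text
time_s: 9.57
tcp_pos: [0.5183, -0.1833, 0.1349]
tool_rot: [3.138, 0.002, 1.862]
force: [0.1, 0.1, 12.7]
grip_width: 0.0343
grip_force: 62.9
```

```bash
python3 t.py
```

```text
9.57 turned 94.86 pos [ 0.5183 -0.1833  0.1349] F [ 0.1  0.1 12.7] T [ 0.209  0.141 -0.007] q7 0.7
```

Call:
step_arm:
  increments:
    - [1,[0,0,0],[0,0,-0.06]]
    - [1,[0,0,0],[0,0,-0.06]]
    - [1,[0,0,0],[0,0,0]]

```text
time_s: 9.82
tcp_pos: [0.5183, -0.1834, 0.1349]
tool_rot: [3.138, 0.002, 1.924]
force: [-0.2, 0.1, 11.7]
grip_width: 0.0342
grip_force: 62.9
```

```bash
python3 t.py
```

```text
9.82 turned 98.46 pos [ 0.5183 -0.1834  0.1349] F [-0.2  0.1 11.7] T [ 0.249  0.131 -0.001] q7 0.75
```

Call:
step_arm:
  increments:
    - [1,[0,0,0],[0,0,-0.07]]
    - [1,[0,0,0],[0,0,-0.07]]
    - [1,[0,0,0],[0,0,0]]

```text
time_s: 10.07
tcp_pos: [0.5183, -0.1833, 0.1349]
tool_rot: [3.138, 0.002, 1.998]
force: [-0.7, 1.3, 12.1]
grip_width: 0.0349
grip_force: 62.9
```

```bash
python3 t.py
```

```text
10.07 turned 102.68 pos [ 0.5183 -0.1833  0.1349] F [-0.7  1.3 12.1] T [ 0.251  0.203 -0.039] q7 0.82
```

Call:
step_arm:
  increments:
    - [1,[0,0,0],[0,0,-0.07]]
    - [1,[0,0,0],[0,0,-0.07]]
    - [1,[0,0,0],[0,0,0]]

```text
time_s: 10.32
tcp_pos: [0.5183, -0.1834, 0.1349]
tool_rot: [3.138, 0.002, 2.071]
force: [0.3, 0.7, 12.4]
grip_width: 0.0346
grip_force: 62.9
```

```bash
python3 t.py
```

```text
10.32 turned 106.87 pos [ 0.5183 -0.1834  0.1349] F [ 0.3  0.7 12.4] T [0.205 0.145 0.04 ] q7 0.88
```

Call:
step_arm:
  increments:
    - [1,[0,0,0],[0,0,-0.07]]
    - [1,[0,0,0],[0,0,-0.07]]
    - [1,[0,0,0],[0,0,0]]

```text
time_s: 10.57
tcp_pos: [0.5183, -0.1834, 0.1349]
tool_rot: [3.138, 0.003, 2.145]
force: [0.5, 0.2, 11.9]
grip_width: 0.0346
grip_force: 62.9
```

```bash
python3 t.py
```

```text
10.57 turned 111.07 pos [ 0.5183 -0.1834  0.1349] F [ 0.5  0.2 11.9] T [ 0.158  0.128 -0.015] q7 0.94
```

Call:
step_arm:
  increments:
    - [1,[0,0,0],[0,0,-0.07]]
    - [1,[0,0,0],[0,0,-0.07]]
    - [1,[0,0,0],[0,0,0]]

```text
time_s: 10.82
tcp_pos: [0.5184, -0.1833, 0.1349]
tool_rot: [3.138, 0.003, 2.218]
force: [-0.6, 1.4, 12.4]
grip_width: 0.0345
grip_force: 62.9
```

```bash
python3 t.py
```

```text
10.82 turned 115.28 pos [ 0.5184 -0.1833  0.1349] F [-0.6  1.4 12.4] T [0.206 0.183 0.002] q7 1.01
```

Call:
step_arm:
  increments:
    - [1,[0,0,0],[0,0,-0.07]]
    - [1,[0,0,0],[0,0,-0.07]]
    - [1,[0,0,0],[0,0,0]]

```text
time_s: 11.07
tcp_pos: [0.5183, -0.1833, 0.1349]
tool_rot: [3.139, 0.003, 2.291]
force: [-0.3, 0.5, 12.2]
grip_width: 0.0347
grip_force: 62.9
```

```bash
python3 t.py
```

```text
11.07 turned 119.48 pos [ 0.5183 -0.1833  0.1349] F [-0.3  0.5 12.2] T [0.173 0.194 0.01 ] q7 1.07
```

Call:
step_arm:
  increments:
    - [1,[0,0,0],[0,0,-0.07]]
    - [1,[0,0,0],[0,0,-0.07]]
    - [1,[0,0,0],[0,0,0]]

```text
time_s: 11.32
tcp_pos: [0.5183, -0.1833, 0.1349]
tool_rot: [3.139, 0.003, 2.365]
force: [-0.2, 1.4, 12.3]
grip_width: 0.0344
grip_force: 62.9
```

```bash
python3 t.py
```

```text
11.32 turned 123.68 pos [ 0.5183 -0.1833  0.1349] F [-0.2  1.4 12.3] T [0.164 0.115 0.015] q7 1.14
```

Call:
step_arm:
  increments:
    - [1,[0,0,0],[0,0,-0.07]]
    - [1,[0,0,0],[0,0,-0.07]]
    - [1,[0,0,0],[0,0,0]]

```text
time_s: 11.57
tcp_pos: [0.5183, -0.1833, 0.1349]
tool_rot: [3.139, 0.004, 2.438]
force: [0.0, 2.1, 12.4]
grip_width: 0.0345
grip_force: 62.9
```

```bash
python3 t.py
```

```text
11.57 turned 127.87 pos [ 0.5183 -0.1833  0.1349] F [ 0.   2.1 12.4] T [0.19  0.176 0.008] q7 1.2
```

Call:
step_arm:
  increments:
    - [1,[0,0,0],[0,0,-0.07]]
    - [1,[0,0,0],[0,0,-0.07]]
    - [1,[0,0,0],[0,0,0]]

```text
time_s: 11.82
tcp_pos: [0.5184, -0.1833, 0.1349]
tool_rot: [3.139, 0.004, 2.511]
force: [-1.2, 1.2, 11.3]
grip_width: 0.0346
grip_force: 62.9
```

```bash
python3 t.py
```

```text
11.82 turned 132.08 pos [ 0.5184 -0.1833  0.1349] F [-1.2  1.2 11.3] T [0.162 0.129 0.055] q7 1.27
```

Call:
step_arm:
  increments:
    - [1,[0,0,0],[0,0,-0.07]]
    - [1,[0,0,0],[0,0,-0.07]]
    - [1,[0,0,0],[0,0,0]]

```text
time_s: 12.07
tcp_pos: [0.5184, -0.1833, 0.1349]
tool_rot: [3.14, 0.004, 2.584]
force: [0.2, 0.6, 12.8]
grip_width: 0.0347
grip_force: 62.9
```

```bash
python3 t.py
```

```text
12.07 turned 136.27 pos [ 0.5184 -0.1833  0.1349] F [ 0.2  0.6 12.8] T [ 0.188  0.062 -0.05 ] q7 1.33
```

Call:
step_arm:
  increments:
    - [1,[0,0,0],[0,0,-0.07]]
    - [1,[0,0,0],[0,0,-0.07]]
    - [1,[0,0,0],[0,0,0]]

```text
time_s: 12.32
tcp_pos: [0.5184, -0.1833, 0.1349]
tool_rot: [3.14, 0.004, 2.658]
force: [-1.7, 1.4, 12.0]
grip_width: 0.0348
grip_force: 62.9
```

```bash
python3 t.py
```

```text
12.32 turned 140.47 pos [ 0.5184 -0.1833  0.1349] F [-1.7  1.4 12. ] T [0.275 0.135 0.013] q7 1.39
```

Call:
step_arm:
  increments:
    - [1,[0,0,0],[0,0,-0.07]]
    - [1,[0,0,0],[0,0,-0.07]]
    - [1,[0,0,0],[0,0,0]]

```text
time_s: 12.57
tcp_pos: [0.5184, -0.1832, 0.1349]
tool_rot: [3.14, 0.004, 2.73]
force: [0.6, 1.7, 12.0]
grip_width: 0.0346
grip_force: 62.9
```

```bash
python3 t.py
```

```text
12.57 turned 144.62 pos [ 0.5184 -0.1832  0.1349] F [ 0.6  1.7 12. ] T [ 0.293  0.145 -0.332] q7 1.46
```

The torque jumped to -0.33 N m at 144.6° of turn: that is the stop. I'll ease back 7° and lift.

Call:
step_arm:
  increments:
    - [1,[0,0,0],[0,0,0.08]]
    - [1,[0,0,0],[0,0,0.08]]
    - [1,[0,0,0],[0,0,0.08]]
    - [1,[0,0,0],[0,0,0]]

```text
time_s: 12.9
tcp_pos: [0.5184, -0.1835, 0.135]
tool_rot: [3.14, 0.004, 2.601]
force: [-0.6, -0.4, 12.0]
grip_width: 0.0347
grip_force: 62.9
```

```bash
python3 t.py
```

```text
12.9 turned 137.24 pos [ 0.5184 -0.1835  0.135 ] F [-0.6 -0.4 12. ] T [0.057 0.134 0.023] q7 1.34
```

Call:
step_arm:
  increments:
    - [1,[0,0,-0.02],[0,0,0]]
    - [1,[0,0,-0.03],[0,0,0]]
    - [1,[0,0,-0.03],[0,0,0]]
    - [1,[0,0,0],[0,0,0]]

```text
time_s: 13.23
tcp_pos: [0.5167, -0.1831, 0.1416]
tool_rot: [3.141, 0.001, 2.603]
force: [-0.6, -0.1, 2.2]
grip_width: 0.0349
grip_force: 61.6
```

```bash
python3 t.py
```

```text
13.23 turned 137.36 pos [ 0.5167 -0.1831  0.1416] F [-0.6 -0.1  2.2] T [-0.06  -0.234 -0.005] q7 1.34
```

Call:
step_arm:
  increments:
    - [1,[0,0,-0.03],[0,0,0]]
    - [1,[0,0,-0.03],[0,0,0]]
    - [1,[0,0,-0.03],[0,0,0]]
    - [1,[0,0,0],[0,0,0]]

```text
time_s: 13.57
tcp_pos: [0.5162, -0.183, 0.1503]
tool_rot: [3.142, -0.0, 2.603]
force: [-0.2, 0.2, -0.7]
grip_width: 0.0346
grip_force: 61.4
```

```bash
python3 t.py
```

```text
13.57 turned 137.36 pos [ 0.5162 -0.183   0.1503] F [-0.2  0.2 -0.7] T [-0.088  0.038 -0.018] q7 1.34
```

Free. I'll lift clear to about z 0.25.

Call:
step_arm:
  increments:
    - [1,[0,0,-0.1],[0,0,0]]
    - [1,[0,0,-0.15],[0,0,0]]
    - [1,[0,0,-0.2],[0,0,0]]
    - [1,[0,0,-0.2],[0,0,0]]
    - [1,[0,0,-0.15],[0,0,0]]
    - [1,[0,0,-0.1],[0,0,0]]
    - [1,[0,0,0],[0,0,0]]
    - [1,[0,0,0],[0,0,0]]

```text
time_s: 14.23
tcp_pos: [0.5164, -0.1829, 0.2402]
tool_rot: [3.141, 0.001, 2.604]
force: [-0.1, -0.3, -1.7]
grip_width: 0.0349
grip_force: 61.4
```

```bash
python3 -c "
from h import *
look()
go([((.533,.066,.24),149.1,11)],1)
c=arm.camera('side');f=c['frame'][60:260,200:450]
cv2.imwrite('pics/s3.png',cv2.resize(f,None,fx=3,fy=3,interpolation=2)[:,:,::-1])"
```

```text
time_s 14.2333
q [ 0.0625  0.2586  0.1973  1.8634 -0.0588  1.0247  1.3167]
tcp_pos [ 0.5164 -0.1829  0.2402]
tool_rot [3.1413 0.0005 2.6036]
force [-0.05   -0.3243 -1.6568]
wrist_torque [-0.0404  0.0317 -0.0275]
grip_width 0.034926997005953114
grip_force 61.356983562000096
[[1,[0.103,0.202,0.0],[0.0,0.0,0.0]],[1,[0.103,0.202,0.0],[0.0,0.0,0.0]],[1,[0.103,0.202,0.0],[0.0,0.0,0.0]],[1,[0.103,0.202,0.0],[0.0,0.0,0.0]],[1,[0.103,0.202,0.0],[0.0,0.0,0.0]],[1,[0.103,0.202,0.0],[0.0,0.0,0.0]],[1,[0.103,0.202,0.0],[0.0,0.0,0.0]],[1,[0.103,0.202,0.001],[0.0,0.0,0.001]],[1,[0.103,0.202,0.0],[0.0,0.0,0.0]],[1,[0.103,0.202,0.001],[0.0,0.0,0.001]],[1,[0.103,0.203,0.0],[0.001,0.001,0.0]]]
```

View pics/s3.png

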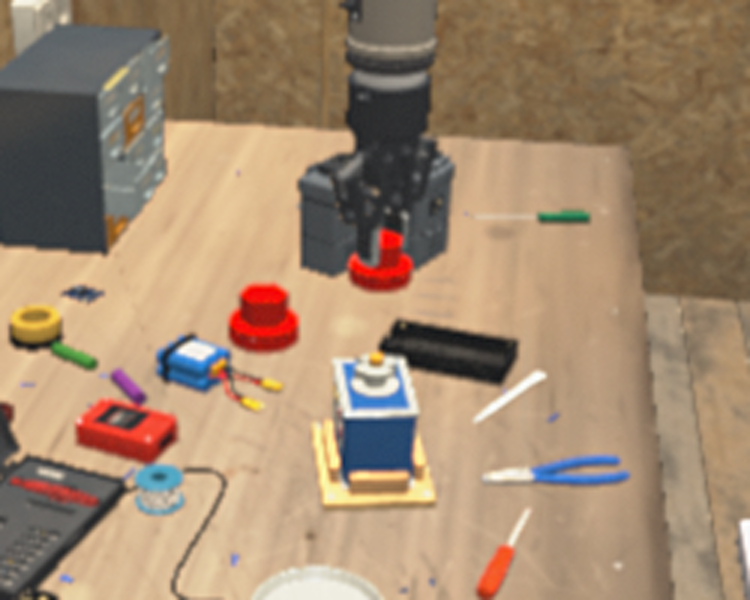

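The cap hangs upright in the gripper (380,265), and the open neck with its brass plunger shows at (376,365). Now over to the dish.

Call:
step_arm:
  increments:
    - [1,[0.05,0.1,0],[0,0,0]]
    - [1,[0.1,0.2,0],[0,0,0]]
    - [1,[0.12,0.24,0],[0,0,0]]
    - [1,[0.12,0.24,0],[0,0,0]]
    - [1,[0.12,0.24,0],[0,0,0]]
    - [1,[0.12,0.24,0],[0,0,0]]
    - [1,[0.12,0.24,0],[0,0,0]]
    - [1,[0.12,0.24,0],[0,0,0]]
    - [1,[0.12,0.24,0],[0,0,0]]
    - [1,[0.09,0.16,0],[0,0,0]]
    - [1,[0.05,0.08,0],[0,0,0]]
    - [1,[0,0,0],[0,0,0]]

```text
time_s: 15.28
tcp_pos: [0.5322, 0.0687, 0.2391]
tool_rot: [-3.141, -0.002, 2.608]
force: [0.7, 0.4, 0.1]
grip_width: 0.0347
grip_force: 61.4
```

Call:
step_arm:
  increments:
    - [1,[0,0,0],[0,0,0]]
    - [1,[0,0,0.2],[0,0,0]]
    - [1,[0,0,0.25],[0,0,0]]
    - [1,[0,0,0.25],[0,0,0]]
    - [1,[0,0,0.25],[0,0,0]]
    - [1,[0,0,0.25],[0,0,0]]
    - [1,[0,0,0.2],[0,0,0]]
    - [1,[0,0,0],[0,0,0]]
    - [1,[0,0,0],[0,0,0]]

```text
time_s: 16.03
tcp_pos: [0.5324, 0.0637, 0.0995]
tool_rot: [-3.139, -0.001, 2.601]
force: [0.5, 0.7, -1.4]
grip_width: 0.0347
grip_force: 61.3
```

```bash
python3 -c "
from h import *
look()
go([((.533,.066,.045),149.1,2),((.533,.066,.027),149.1,4)],1)
c=arm.camera('side');f=c['frame'][150:350,200:450]
cv2.imwrite('pics/s4.png',cv2.resize(f,None,fx=3,fy=3,interpolation=2)[:,:,::-1])"
```

```text
time_s 16.0333
q [-0.2709  0.4213  0.0435  2.0019 -0.0257  0.7216  0.8186]
tcp_pos [0.5324 0.0637 0.0995]
tool_rot [-3.1392 -0.0014  2.6011]
force [ 0.4946  0.6887 -1.4039]
wrist_torque [-0.0318 -0.0611 -0.0192]
grip_width 0.03465322766837987
grip_force 61.300840456970036
[[1,[0.003,0.012,0.272],[-0.002,-0.001,-0.001]],[1,[0.003,0.012,0.273],[-0.003,-0.002,-0.001]]]
[[1,[0.0,0.0,0.045],[0.0,0.0,-0.0]],[1,[0.0,0.0,0.045],[0.0,0.0,-0.0]],[1,[0.0,0.0,0.045],[0.0,0.0,-0.0]],[1,[0.0,0.0,0.045],[0.0,0.0,-0.0]]]
```

View pics/s4.png

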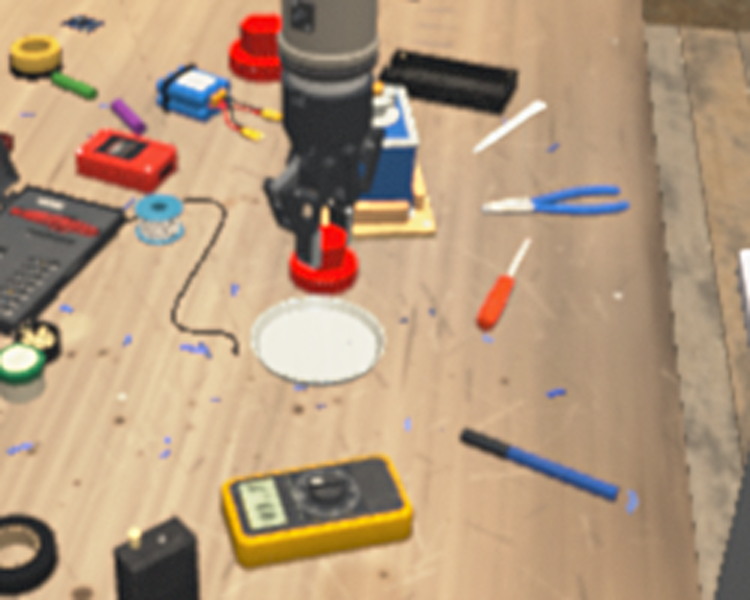

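The cap is held upright at (323,268) above the dish (318,340), and my numbers put it within 3 mm of the dish centre. I'll lower it.

Call:
step_arm:
  increments:
    - [1,[0.01,0.02,0.15],[-0.003,0,0]]
    - [1,[0,0,0.2],[0,0,0]]
    - [1,[0,0,0.15],[0,0,0]]
    - [1,[0,0,0.1],[0,0,0]]
    - [1,[0,0,0.07],[0,0,0]]
    - [1,[0,0,0.03],[0,0,0]]
    - [1,[0,0,0],[0,0,0]]
    - [1,[0,0,0],[0,0,0]]

```text
time_s: 16.75
tcp_pos: [0.534, 0.0679, 0.0308]
tool_rot: [3.139, 0.001, 2.603]
force: [1.0, -0.1, -0.6]
grip_width: 0.0344
grip_force: 61.3
```

```bash
python3 t.py
```

```text
16.75 turned 137.36 pos [0.534  0.0679 0.0308] F [ 1.  -0.1 -0.6] T [-0.018 -0.005  0.038] q7 0.82
```

Call:
step_arm:
  increments:
    - [1,[0,0,0.01],[0,0,0]]
    - [1,[0,0,0.01],[0,0,0]]
    - [1,[0,0,0],[0,0,0]]

```text
time_s: 17.0
tcp_pos: [0.5335, 0.068, 0.0284]
tool_rot: [3.14, 0.0, 2.604]
force: [0.7, 0.1, -1.2]
grip_width: 0.035
grip_force: 61.3
```

Call:
step_arm:
  increments:
    - [1,[0,0,0.01],[0,0,0]]
    - [1,[0,0,0.005],[0,0,0]]
    - [1,[0,0,0],[0,0,0]]

```text
time_s: 17.25
tcp_pos: [0.5334, 0.0679, 0.0267]
tool_rot: [3.14, 0.0, 2.604]
force: [-2.0, -0.5, 1.4]
grip_width: 0.0348
grip_force: 61.5
```

```bash
python3 t.py
```

```text
17.25 turned 137.37 pos [0.5334 0.0679 0.0267] F [-2.  -0.5  1.4] T [0.017 0.039 0.012] q7 0.82
```

Contact at z = 0.0267, as predicted. I'll press a touch more, release and withdraw.

Call:
step_arm:
  increments:
    - [1,[0,0,0.003],[0,0,0]]
    - [1,[0,0,0],[0,0,0]]
    - [0.1,[0,0,0],[0,0,0]]
    - [-0.1,[0,0,0],[0,0,0]]
    - [-0.3,[0,0,0],[0,0,0]]
    - [-0.4,[0,0,0],[0,0,0]]
    - [-0.4,[0,0,0],[0,0,0]]
    - [-0.4,[0,0,0],[0,0,0]]

```text
time_s: 17.92
tcp_pos: [0.5333, 0.0679, 0.0262]
tool_rot: [3.14, -0.0, 2.604]
force: [-0.4, -0.4, 0.0]
grip_width: 0.0597
grip_force: 0.0
```

```bash
python3 t.py
```

```text
17.92 turned 137.37 pos [0.5333 0.0679 0.0262] F [-0.4 -0.4  0. ] T [-0.04   0.039  0.016] q7 0.82
```

Call:
step_arm:
  increments:
    - [-0.4,[0,0,-0.03],[0,0,0]]
    - [-0.4,[0,0,-0.06],[0,0,0]]
    - [-0.4,[0,0,-0.15],[0,0,0]]
    - [-0.4,[0,0,-0.25],[0,0,0]]
    - [-0.4,[0,0,-0.3],[0,0,0]]
    - [-0.4,[0,0,-0.3],[0,0,0]]
    - [-0.4,[0,0,-0.3],[0,0,0]]
    - [-0.4,[0,0,-0.2],[0,0,0]]
    - [-0.4,[0,0,-0.1],[0,0,0]]
    - [-0.4,[0,0,0],[0,0,0]]
    - [-0.4,[0,0,0],[0,0,0]]

```text
time_s: 18.83
tcp_pos: [0.5329, 0.0676, 0.195]
tool_rot: [3.14, -0.0, 2.604]
force: [0.8, 0.1, -0.2]
grip_width: 0.0597
grip_force: 0.0
```

```bash
python3 t.py; python3 -c "
from h import *
for n in('side','top'):
  c=arm.camera(n)
  for t in('cap','dish','can'):
    for d in arm.place_of(n,t)[:3]:print(n,t,round(d['conf'],2),W(c,d['position']).round(3))
  if n=='side':save(c,'s5')"
```

```text
18.83 turned 137.37 pos [0.5329 0.0676 0.195 ] F [ 0.8  0.1 -0.2] T [-0.041  0.043  0.009] q7 0.81
side cap 0.66 [0.53  0.069 0.006]
side cap 0.59 [ 0.681 -0.452 -0.   ]
side dish 0.89 [0.536 0.068 0.001]
side can 0.59 [ 0.518 -0.19   0.002]
top cap 0.71 [ 0.679 -0.453  0.   ]
top cap 0.39 [0.536 0.067 0.006]
top dish 0.67 [ 0.534  0.066 -0.001]
top can 0.73 [ 0.517 -0.181  0.   ]
top can 0.42 [0.776 0.166 0.003]
```

View pics/s5.png

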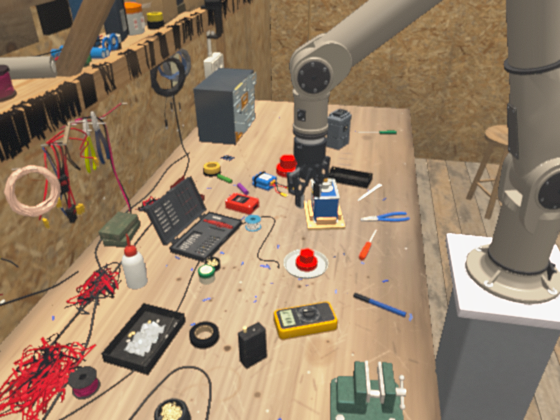

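The cap lies upright in the dish at (306,261), the arm is clear, and everything else is where it was.

```bash
python3 -c "
from rig import arm
print(arm.sign_off())"
```

```text
the job is handed in; nothing more can be done
None
```

The can is open: I pressed the cap down, turned it about 144° to its stop (felt at 0.33 N m), eased it back 7°, lifted it off and left it right way up in the steel dish; nothing else looks disturbed in the last picture, and I handed the job in after about 19 s of robot time, with no verdict shown.

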